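# Fixture plate onto two dowels beside the polishing wheel

## Task

Take the long fixture plate with the two large holes by the stone blank fixed upright on it, carry it to the iron base with the two dowels, and lower it gently (do not drop it) so that both dowels come up through its holes and it lies flat on the base; then let go and draw back. Leave the square plate with the four small corner holes where it lies.

Things in the scene. Friction and masses are not known exactly. Their poses are not given: they have to be found in the camera images.
- plate_blank (a point): Middle of the upright green stone blank fixed on the loose aluminium fixture plate (0.3 to 0.5 kg, 160 x 90 x 8 mm; two 26 mm through holes, 50 mm either side of the middle along its length). Grip the blank: 50 mm long along x, 16 mm thick along y, 8 to 52 mm above the plate's underside; this point is 30 mm above the underside. x along the plate's length, z up. Lies flat on the table.
- base_top (a point): Middle of the top of the fixed dark iron base: block, top 150 x 84 mm, 45 mm above the table. Two dowels stand 50 mm either side of it along x: 16 mm diameter for 10 mm, then tapering to 6 mm at the tip, 24 mm above the top. z up. Mounted, the plate lies on this top, centred, its length along x (either way round), the middle of its blank 30 mm above this point.
- square_blank (a point): The other plate, to leave alone: loose, aluminium, 110 x 110 x 8 mm, four 12 mm holes near the corners, with the same upright green stone blank (50 x 16 mm, 8 to 52 mm above the underside) on its middle. This point is the blank's middle, 30 mm above the underside; x along the blank, z up.
Not all that is in view belongs to the job. What is shaped like the part that bears base_top but brown or orange is not meant.

How it is judged:
By the outcome, as a careful person would: the job done as asked, in the order asked, and still so for the second after the job is handed in, with the robot touching nothing.
It also fails if it takes over 42 s, if anything falls off the work surface, if the arm or the gripper's body presses on something with over 40 N, if the wrist force passes 120 N, or if a joint passes its speed limit or range.

## Robot

A 7-joint arm with a two-finger parallel gripper is mounted at the origin on the work surface. World frame = base frame: x ahead of the robot, y to its left, z up, the work surface at z = 0. Lengths are in m, angles in degrees, forces in N, time in s.
With the tool pointing down it reaches from about 0.425 to 0.875 m from the base axis. Payload 4.7 kg.
Tool frame: the origin (TCP) lies on the front face of the gripper's body, between the roots of the fingers; the fingertips stand 70 mm ahead of it and the grasp point (between the pads) lies 51 mm ahead of it; z points along the fingers, x is the direction in which the jaws open and shut, and the axes are right-handed (so a half turn about z gives the same grasp; the last joint's range is limited). The gripper opens to 87 mm and grips with 3 to 60 N. Pads are 19 mm wide; open, the fingers measure 117 mm over their backs; the gripper's body (75 mm by 190 mm) begins 51 mm behind the grasp point.
Start: joints at [72.599, 18.392, -4.016, 83.108, 1.295, 78.541, -3.26], TCP at [0.203, -0.617, 0.292] pointing down, gripper open.
Joint ranges: [-163.93, 163.93], [-17.29, 119.83], [-79.2, 71.16], [3.27, 140.29], [-89.18, 269.18], [5.43, 117.66], [-154.24, 154.24]. Speed limits (degrees/s): [147.25, 147.25, 180, 180, 180, 180, 180].

## Interface

Orientations are given as [roll, pitch, yaw] about the fixed x, y, z axes, in that order (R = Rz(yaw) Ry(pitch) Rx(roll)).
In Python, from cell import * gives the robot as it stands. The module is installed in compiled form; this text tells all that it offers.
- The arm moves only by the shell command python3 -m crank 'ROWS' [FORCE]. ROWS is JSON, a list of rows, each a list of 7 numbers: the finger opening in mm, from 0 to 87, then the shift along the world's x, y, z in mm, then the turn, a rotation vector about the world's x, y, z in degrees. In form: [[gripper, dx, dy, dz, wx, wy, wz], ...]. A call has 1 to 8 rows; each row is the pose to reach, as a shift and turn from the pose measured when the call began; what a row does not reach only later rows make up. A row lasts 1/10 s, in which the tool goes at most 50 mm and 8.59 degrees, less where a joint would pass 70% of its speed; a pose out of reach is approached as far as the arm can. A call with a gripper value outside its range is refused whole. The fingers move at their own pace and stop on an object; FORCE is the grip in N (left out, the last holds). Time passes only in rows, so rows that repeat a pose let the fingers close. It gives the time, the measured TCP pose, the force and the opening at its end, in the units of the state.
- get_obs(): the state, without advancing time (a new reading comes with each control period).
- read_camera(name): name is "scene" or "top"; returns a dict with "img" (480x640x3 uint8, red, green, blue), "K" (3x3 intrinsics, pixels), "k1" (the pictures are not rectified: a ray, as slopes to the right and down, at radius r is drawn at 1 + k1 r^2 times it, then the intrinsics apply), "cam_to_world" (4x4, takes a point from camera to world coordinates). Camera axes: x right, y down, z forward; pixel columns grow to the right and rows downward; lengths in m; the calibration is good to about 2 mm. A picture is of the moment at which its call begins. There is no depth.
- sign_off(): hands the job in, once; it reports no verdict.
The state is a dict: "time_s": time; "qpos": joint angles; "joint_velocities": joint speeds; "effort": joint torques, N m; "tool_pos": TCP position; "tool_rot": TCP orientation; "force": force on the tool from outside, world axes, zero at the start; "wrist_torque": the same for the moment, N m; "grip_width": finger opening in m.
Only numpy, scipy, OpenCV 4.12 (cv2) and the standard library are available. Lean on these libraries where they do the work, as an engineer would, in place of code of your own. Each camera call takes 0.05 s, during which the arm holds its last target.

## Working session

There is one attempt and no reset: what is moved stays moved. The work goes in short steps, Python scripts to look and compute and a shell command to move; the robot and the scene stay as the last step left them, time stands still between calls to the robot, and variables do not carry over. Pictures are saved under pics/ and viewed, and the job is handed in when it is done.

```bash
mkdir -p pics; cat > h.py <<'E'
from cell import *
import numpy as np, cv2
def snap(n,f):
    c=read_camera(n); cv2.imwrite('pics/'+f,c['img'][:,:,::-1]); np.savez('pics/'+f[:-4]+'.npz',**c); return c
def ray(c,uv):
    K=np.array(c['K']);k1=float(c['k1']);T=np.array(c['cam_to_world'])
    d=np.array([k1,0,0,0],float)
    p=cv2.undistortPoints(np.array(uv,float).reshape(-1,1,2),K,d).reshape(-1,2)
    r=np.c_[p,np.ones(len(p))]@T[:3,:3].T
    return T[:3,3],r
def plane(c,uv,z):
    o,r=ray(c,uv); return o+r*((z-o[2])/r[:,2])[:,None]
def proj(c,P):
    T=np.linalg.inv(np.array(c['cam_to_world']));P=np.array(P,float).reshape(-1,3)
    q=P@T[:3,:3].T+T[:3,3]
    return cv2.projectPoints(q,np.zeros(3),np.zeros(3),np.array(c['K']),np.array([float(c['k1']),0,0,0]))[0].reshape(-1,2)
E
python3 - <<'E'
from h import *
for n in('scene','top'):
    c=snap(n,n+'0.png');print(n,c['K'],c['k1'],c['cam_to_world'])
o=get_obs();print(o)
E
```

```text
scene [[541.39591118   0.         320.70241365]
 [  0.         541.39591118 240.60103538]
 [  0.           0.           1.        ]] -0.12120358555319474 [[ 0.82170282  0.36033785 -0.44154401  1.0743945 ]
 [ 0.56986238 -0.50883669  0.64524576 -0.79587606]
 [ 0.00783267 -0.78181958 -0.62345552  0.86952818]
 [ 0.          0.          0.          1.        ]]
top [[459.0844762    0.         323.55380825]
 [  0.         459.0844762  238.34864708]
 [  0.           0.           1.        ]] -0.05957033613318681 [[ 1.20985947e-02 -9.78945064e-01  2.03765028e-01  2.90983537e-01]
 [-9.99923154e-01 -1.23956963e-02 -1.81781636e-04  5.46519518e-02]
 [ 2.70376365e-03 -2.03747170e-01 -9.79019806e-01  1.03024913e+00]
 [ 0.00000000e+00  0.00000000e+00  0.00000000e+00  1.00000000e+00]]
{'time_s': 0.1, 'qpos': array([72.60165926, 18.43527836, -4.01552869, 83.17008019,  1.29538276,
       78.53982406, -3.26030684]), 'joint_velocities': array([-0.07952259, -0.07109907, -0.0612415 , -0.1638757 ,  0.0066414 ,
       -0.07847423, -0.009268  ]), 'effort': array([ 1.99570072e-04, -4.92571163e+01, -4.05850913e-01, -3.13398707e+01,
       -6.42288546e-02,  3.94907780e-02,  6.23498863e-05]), 'tool_pos': array([ 0.20292157, -0.61710796,  0.29124649]), 'tool_rot': array([ 1.79994115e+02,  9.99274267e-02, -7.17922549e+01]), 'force': array([ 0.16111412,  0.37173984, -0.29792719]), 'wrist_torque': array([0.00099418, 0.01140418, 0.0209821 ]), 'grip_width': 0.08748576639365588}
```

View pics/scene0.png

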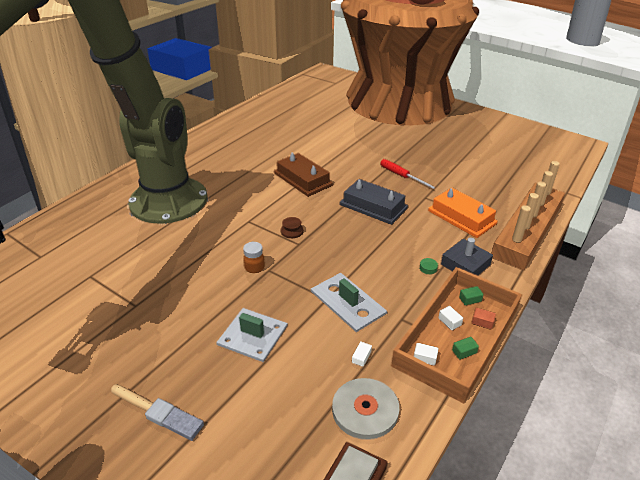

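View pics/top0.png

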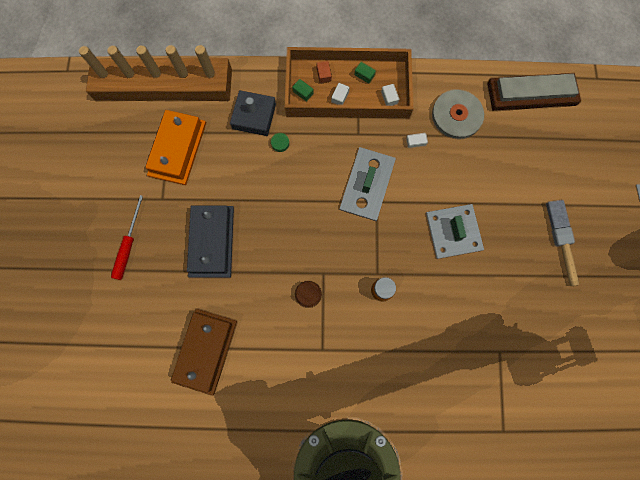

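The top view shows the long plate at about (368,184) with its blank, the dark iron base with two dowels at (210,241), and the square plate at (455,231). The orange and brown bases are decoys.

```bash
cat > m.py <<'E'
from h import *
import sys
def crop(f,x0,y0,x1,y1,s,out):
    im=cv2.imread('pics/'+f); cv2.imwrite('pics/'+out,cv2.resize(im[y0:y1,x0:x1],None,fx=s,fy=s,interpolation=cv2.INTER_CUBIC))
E
python3 - <<'E'
from m import *
crop('top0.png',330,140,405,225,7,'c1.png');crop('top0.png',175,195,245,285,6,'c2.png');crop('scene0.png',300,260,400,335,7,'c3.png');crop('scene0.png',330,170,415,225,8,'c4.png')
t=np.load('pics/top0.npz'); im=t['img']
hsv=cv2.cvtColor(im,cv2.COLOR_RGB2HSV)
R=(slice(130,235),slice(320,410))
m=np.zeros(im.shape[:2],np.uint8)
m[R]=((hsv[R][...,1]<60)&(hsv[R][...,2]>110))*255
cs,_=cv2.findContours(m,cv2.RETR_EXTERNAL,cv2.CHAIN_APPROX_NONE);k=max(cs,key=cv2.contourArea)
P=plane(t,k.reshape(-1,2),0.008)[:,:2]*1000
print('plate',cv2.minAreaRect(P.astype(np.float32)))
g=np.zeros_like(m);g[R]=((hsv[R][...,0]>40)&(hsv[R][...,0]<90)&(hsv[R][...,1]>60))*255
cs,_=cv2.findContours(g,cv2.RETR_EXTERNAL,cv2.CHAIN_APPROX_NONE);k=max(cs,key=cv2.contourArea)
print('green',cv2.minAreaRect((plane(t,k.reshape(-1,2),0.052)[:,:2]*1000).astype(np.float32)),cv2.boundingRect(k))
# base
R=(slice(195,285),slice(178,242));b=np.zeros_like(m)
b[R]=((hsv[R][...,1]<80))*255
cs,_=cv2.findContours(b,cv2.RETR_EXTERNAL,cv2.CHAIN_APPROX_NONE);k=max(cs,key=cv2.contourArea)
print('base',cv2.minAreaRect((plane(t,k.reshape(-1,2),0.045)[:,:2]*1000).astype(np.float32)))
E
```

```text
plate ((638.1215209960938, -46.932151794433594), (90.28956604003906, 160.81568908691406), 72.93673706054688)
green ((631.8464965820312, -44.684574127197266), (14.944561004638672, 62.0151481628418), 72.07316589355469) (362, 166, 14, 27)
base ((487.18145751953125, 303.7775573730469), (159.3038787841797, 97.0513916015625), 0.8581125140190125)
```

View pics/c1.png

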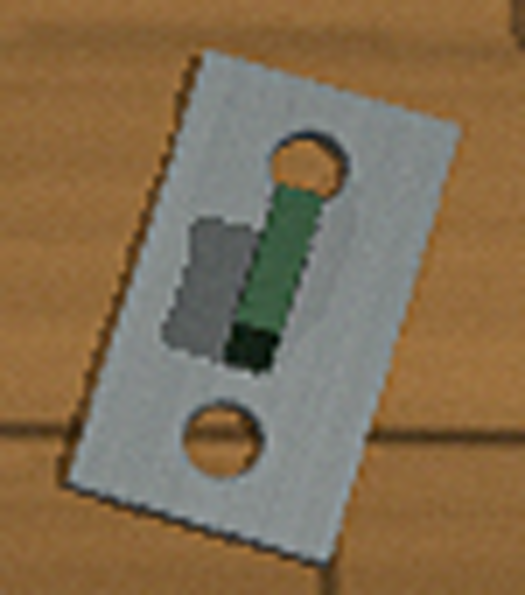

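View pics/c2.png

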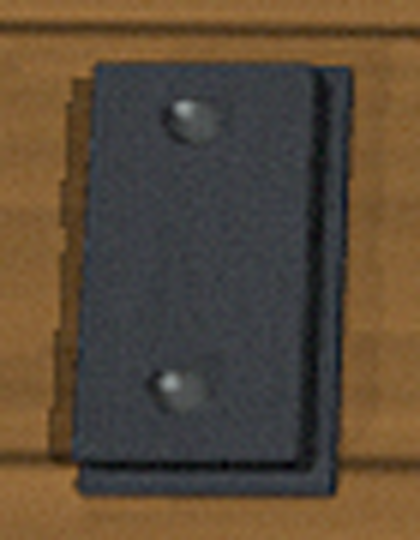

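View pics/c4.png

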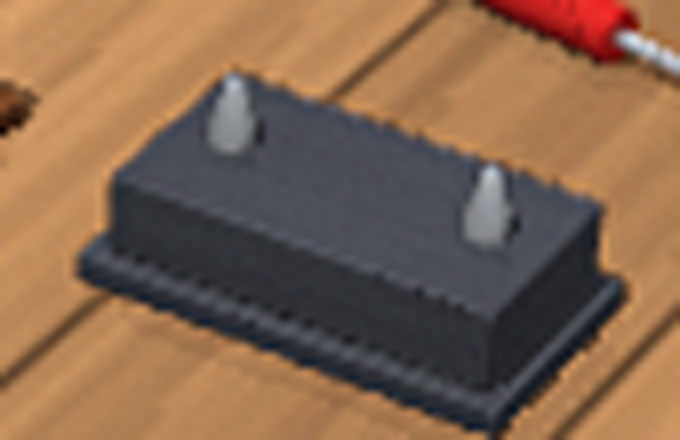

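View pics/c3.png

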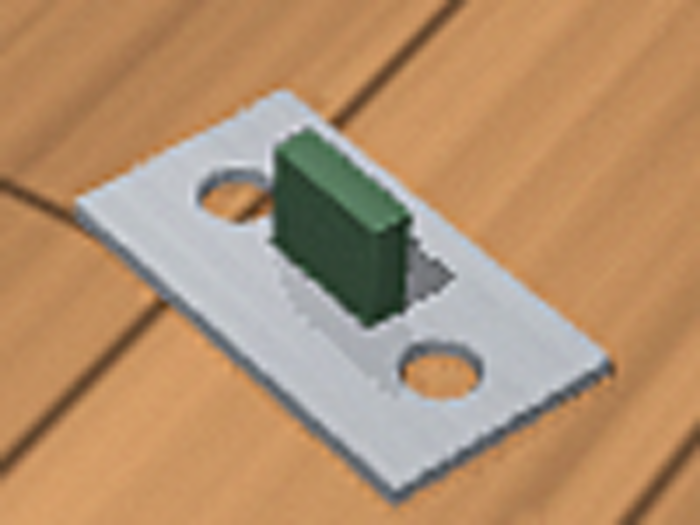

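```bash
python3 - <<'E'
from m import *
t=np.load('pics/top0.npz');s=np.load('pics/scene0.npz')
T=plane(t,np.array([[95,62],[318,66],[298,465],[78,462]])/6+[175-.42,195-.42],.045)*1000
print(T.round(1),T.mean(0))
d=T[0]+T[1]-T[2]-T[3];print('yaw',np.degrees(np.arctan2(d[1],d[0])),np.linalg.norm(d)/2)
S=plane(s,np.array([[115,180],[232,72],[602,205],[490,315]])/8+[330-.44,170-.44],.045)*1000
print(S.round(1),S.mean(0))
tip=plane(s,np.array([[235,75],[492,167]])/8+[330-.44,170-.44],.069)*1000;print('tips',tip,tip.mean(0))
e=tip[1]-tip[0];print(np.degrees(np.arctan2(e[1],e[0])),np.linalg.norm(e))
bs=plane(s,np.array([[232,146],[487,238]])/8+[330-.44,170-.44],.045)*1000;print('bases(near edge-ish)',bs,bs.mean(0))
P=plane(s,np.array([[283,90],[612,367],[397,500],[77,208]])/7+[300-.44,260-.44],.008)*1000;print('plate scene',P,P.mean(0))
e=P[1]-P[0]+P[2]-P[3];print(np.degrees(np.arctan2(e[1],e[0])),np.linalg.norm(e)/2)
c,a=np.array([638,-47]),np.radians(-17.1);u=np.array([np.cos(a),np.sin(a)])
g=plane(s,np.array([[308,128],[410,214],[378,232],[277,150]])/7+[300-.44,260-.44],.052)*1000;print('blank',g.mean(0))
g=plane(t,np.array([[277,184],[323,196],[283,335],[237,322]])/7+[330-.44,140-.44],.052)*1000;print('blank',g.mean(0))
print(plane(t,[[360+8,184]],0.008))
E
```

```text
[[568.6 353.1  45. ]
 [568.  269.4  45. ]
 [418.8 268.5  45. ]
 [418.7 348.6  45. ]] [493.51117105 309.90495848  45.        ]
yaw 1.0412808849294448 149.62888174728246
[[420.4 270.9  45. ]
 [416.6 354.2  45. ]
 [565.  355.5  45. ]
 [565.3 275.3  45. ]] [491.81166837 313.97767407  45.        ]
tips [[437.57473009 319.67887956  69.        ]
 [538.65685374 320.72619252  69.        ]] [488.11579191 320.20253604  69.        ]
0.5936209359267068 101.08754911413261
bases(near edge-ish) [[441.99995785 312.77135136  45.        ]
 [542.48020183 314.56746017  45.        ]] [492.24007984 313.66940576  45.        ]
plate scene [[ 570.89461659   22.50803179    8.        ]
 [ 726.88773669  -26.97862615    8.        ]
 [ 700.81461993 -113.09358281    8.        ]
 [ 547.36325943  -64.94527987    8.        ]] [636.49005816 -45.62736426   8.        ]
-17.511365722704944 162.24092591150935
blank [635.19825743 -44.06005736  52.        ]
blank [637.5358608  -47.07023533  52.        ]
[[ 0.63472233 -0.04778154  0.008     ]]
```

```bash
python3 -m crank '[[50,48,63,0,0,0,8],[50,110,145,0,0,0,16.5],[50,140,185,0,0,0,25],[50,170,222,0,0,0,33.5],[50,200,260,0,0,0,42],[50,230,300,0,0,0,50],[50,255,335,0,0,0,58.5],[50,280,370,0,0,0,67]]' 30
```

```text
time_s: 0.9
tool_pos: [0.4456, -0.297, 0.2911]
tool_rot: [180.0, 0.1, -4.4]
force: [-0.4, -0.1, -0.4]
grip_width: 0.0504
```

```bash
python3 -m crank '[[50,24,32,-10,0,0,8.5],[50,48,64,-25,0,0,17],[50,72,95,-40,0,0,25.5],[50,96,126,-55,0,0,34],[50,120,157,-70,0,0,42.5],[50,144,190,-85,0,0,51],[50,170,222,-95,0,0,59.5],[50,191,250,-100,0,0,68]]'
python3 - <<'E'
from h import *
o=get_obs();print(o['qpos'],o['tool_pos'],o['tool_rot'])
E
```

```text
time_s: 1.7
tool_pos: [0.6369, -0.045, 0.1894]
tool_rot: [-179.9, 0.1, 63.9]
force: [0.6, 1.6, -0.4]
grip_width: 0.0499
[ 33.13590331  26.18358086 -40.76382617  90.80191757  17.91269709
  69.8727797   52.96543304] [ 0.63685007 -0.04499371  0.18935049] [-1.79885696e+02  1.14698909e-01  6.39496831e+01]
```

```bash
python3 -m crank '[[50,0,-1,-10,0,0,5],[50,0,-1,-25,0,0,8.9],[50,0,-1,-40,0,0,8.9],[50,0,-1,-50,0,0,8.9],[50,0,-1,-52,0,0,8.9]]'
python3 - <<'E'
from h import *
s=snap('scene','s1.png')
o=get_obs();print(o['tool_pos'],o['tool_rot'])
im=s['img'][:,:,::-1];cv2.imwrite('pics/s1c.png',cv2.resize(im[190:350,270:430],None,fx=3.7,fy=3.7))
E
```

```text
time_s: 2.2
tool_pos: [0.6358, -0.0466, 0.1355]
tool_rot: [-179.7, 0.2, 72.7]
force: [-0.1, -0.0, -0.1]
grip_width: 0.0499
[ 0.63617048 -0.04647458  0.13620189] [-1.79785939e+02  1.44335490e-01  7.27627725e+01]
```

View pics/s1c.png

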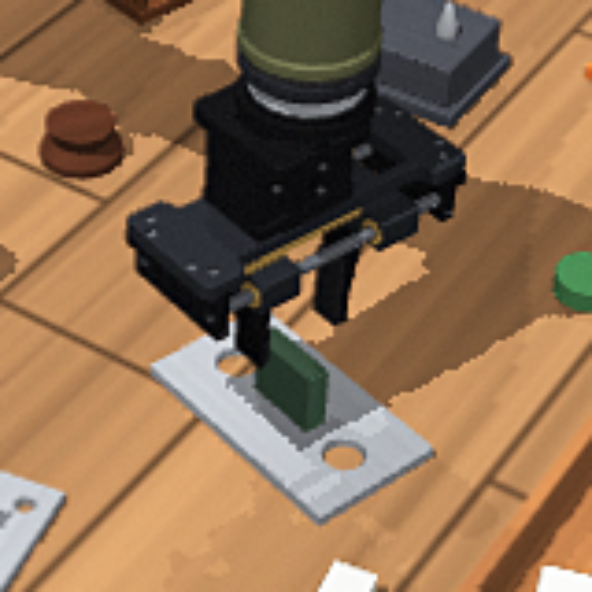

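The fingers are aligned either side of the green blank, at crop (255–345, 320–360) with the blank at (292,375). I'll descend and close next.

```bash
python3 -m crank '[[50,1,0,-15,0,0,0],[50,1,0,-30,0,0,0],[50,1,0,-42,0,0,0],[50,1,0,-49,0,0,0],[50,1,0,-50,0,0,0],[50,1,0,-50,0,0,0]]'; python3 -m crank '[[35,0,0,0,0,0,0],[25,0,0,0,0,0,0],[18,0,0,0,0,0,0],[10,0,0,0,0,0,0],[10,0,0,0,0,0,0],[10,0,0,0,0,0,0],[10,0,0,0,0,0,0],[10,0,0,0,0,0,0]]' 45
```

```text
time_s: 2.85
tool_pos: [0.6372, -0.0463, 0.0861]
tool_rot: [-179.8, 0.1, 72.8]
force: [0.7, 0.3, 0.0]
grip_width: 0.0503
time_s: 3.65
tool_pos: [0.6373, -0.0464, 0.0862]
tool_rot: [-179.8, 0.1, 72.8]
force: [-0.4, -0.4, 2.1]
grip_width: 0.0157
```

```bash
python3 -m crank '[[10,0,0,5,0,0,0],[10,0,0,15,0,0,0],[10,0,0,28,0,0,0],[10,0,0,43,0,0,0],[10,0,0,60,0,0,0],[10,0,0,76,0,0,0],[10,0,0,90,0,0,0],[10,0,0,95,0,0,0]]'
python3 - <<'E'
from h import *
s=snap('scene','s2.png');t=snap('top','t2.png')
o=get_obs();print(o['tool_pos'],o['tool_rot'],o['force'],o['wrist_torque'],o['grip_width'])
im=s['img'][:,:,::-1];cv2.imwrite('pics/s2c.png',cv2.resize(im[170:350,250:450],None,fx=3.3,fy=3.3))
E
```

```text
time_s: 4.45
tool_pos: [0.6383, -0.0463, 0.1839]
tool_rot: [-180.0, 0.1, 72.8]
force: [0.6, -0.0, -4.8]
grip_width: 0.0156
[ 0.63775291 -0.04638819  0.18240485] [-1.79888280e+02  1.32675484e-01  7.27664421e+01] [ 0.07202783  0.18648467 -4.77571429] [ 0.09731417 -0.15572695 -0.03008297] 0.015780741320028692
```

View pics/s2c.png

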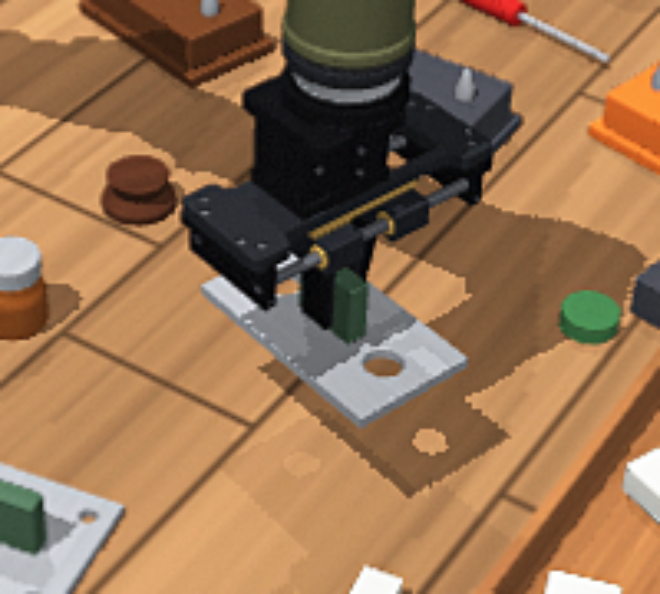

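The plate is clear of the table and level in the grip: the shadow is offset, and the hole is visible at crop (383,362). Next I'll carry it.

```bash
python3 -m crank '[[10,-5,12,2,0,0,1],[10,-14,34,4,0,0,2],[10,-25,62,4,0,0,4],[10,-38,93,4,0,0,5],[10,-50,124,4,0,0,6],[10,-63,155,4,0,0,8],[10,-75,186,4,0,0,9],[10,-87,215,4,0,0,11]]'; python3 - <<'E'
from h import *
o=get_obs();p=o['tool_pos']*1000;print(o['tool_pos'],o['tool_rot'],np.array([492.8,311.6])-p[:2])
E
```

```text
time_s: 5.35
tool_pos: [0.5475, 0.1734, 0.1863]
tool_rot: [-179.8, 0.1, 84.2]
force: [0.2, 1.4, -5.2]
grip_width: 0.0155
[0.54748561 0.17340452 0.18629991] [-1.79835487e+02  1.02713810e-01  8.41709624e+01] [-54.68561112 138.19548262]
```

```bash
python3 -m crank '[[10,-11,28,0,0,0,2],[10,-22,56,0,0,0,3],[10,-33,84,0,0,0,5],[10,-42,108,0,0,0,6],[10,-50,126,0,0,0,6.7],[10,-54,136,0,0,0,6.7],[10,-55,138,0,0,0,6.7],[10,-55,138,0,0,0,6.7]]'; python3 - <<'E'
from h import *
s=snap('scene','s3.png');t=snap('top','t3.png')
o=get_obs();p=o['tool_pos']*1000;print(o['tool_pos'],o['tool_rot'],o['force'],np.array([492.8,311.6])-p[:2])
cv2.imwrite('pics/s3c.png',cv2.resize(s['img'][100:250,280:480,::-1],None,fx=4,fy=4,interpolation=cv2.INTER_CUBIC))
cv2.imwrite('pics/t3c.png',cv2.resize(t['img'][160:310,130:290,::-1],None,fx=4,fy=4,interpolation=cv2.INTER_CUBIC))
E
```

```text
time_s: 6.15
tool_pos: [0.4918, 0.3116, 0.1861]
tool_rot: [-179.8, 0.1, 91.0]
force: [1.8, -0.1, -5.1]
grip_width: 0.0155
[0.49296379 0.31016566 0.18602755] [-1.79833314e+02  1.70466334e-01  9.07844882e+01] [ 0.09485278  0.09115593 -4.55859854] [-0.1637867   1.43434021]
```

View pics/s3c.png

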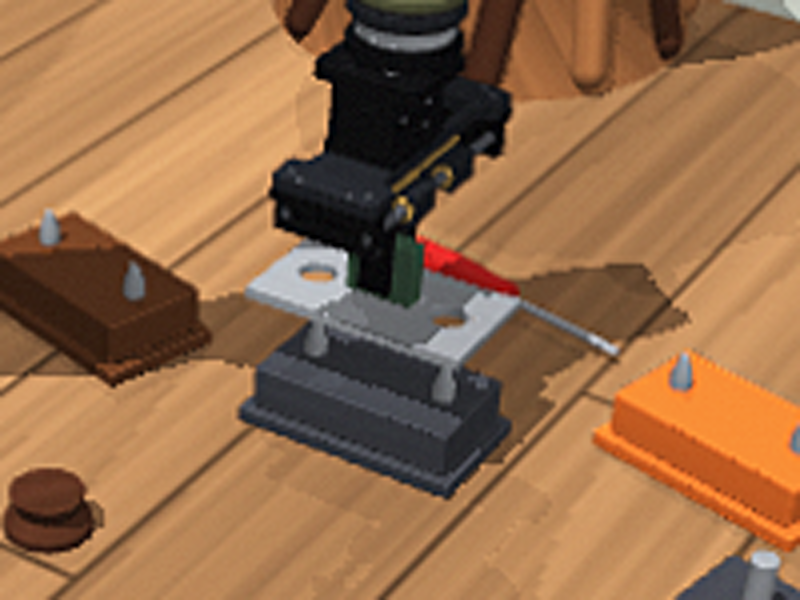

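View pics/t3c.png

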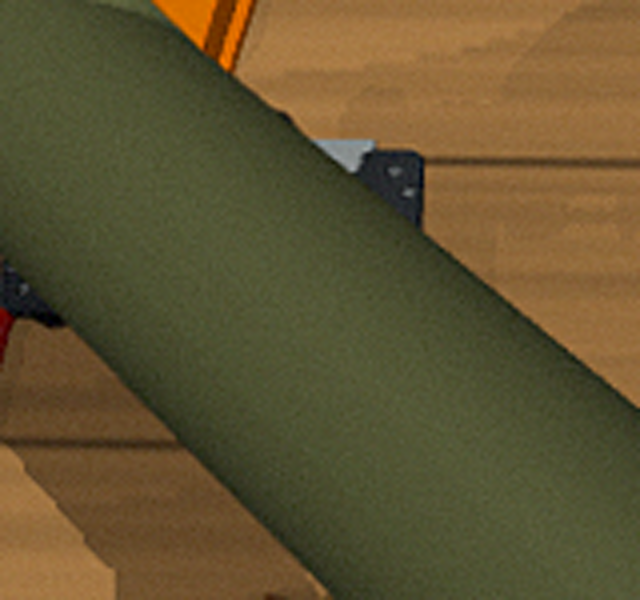

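The scene view shows the plate hovering about 30 mm over the dark base. A hole shows at crop (318,270), and the dowels at (317,330) and (445,380). I'll check the plate's alignment in this same camera.

```bash
python3 - <<'E'
from h import *
s=np.load('pics/s3.npz')
f=lambda a,z:plane(s,np.array(a,float)/4+[280-.375,100-.375],z)*1000
h=f([[318,271],[246,285],[460,357],[521,295]],.108)
print('hole',h[0],'corners',h[1:])
print('centre(diag left-right)',(h[1]+h[3])/2,'long edge',h[2]-h[1],np.degrees(np.arctan2(*(h[2]-h[1])[1::-1])))
print('expected hole',493-50,310-.8)
d=f([[317,352],[445,398]],.045);print('dowel bottoms',d,d.mean(0))
im=s['img'][150:215,335:420,::-1];cv2.imwrite('pics/s3d.png',cv2.resize(im,None,fx=9,fy=9,interpolation=cv2.INTER_CUBIC))
E
```

```text
hole [437.97844496 316.27680697 108.        ] corners [[408.02511004 272.18639251 108.        ]
 [568.71706308 278.18678324 108.        ]
 [565.6084831  370.01733875 108.        ]]
centre(diag left-right) [486.81679657 321.10186563 108.        ] long edge [160.69195303   6.00039072   0.        ] 2.13848546899238
expected hole 443 309.2
dowel bottoms [[442.22056692 314.09331443  45.        ]
 [543.02343169 316.0547616   45.        ]] [492.6219993  315.07403801  45.        ]
```

View pics/s3d.png

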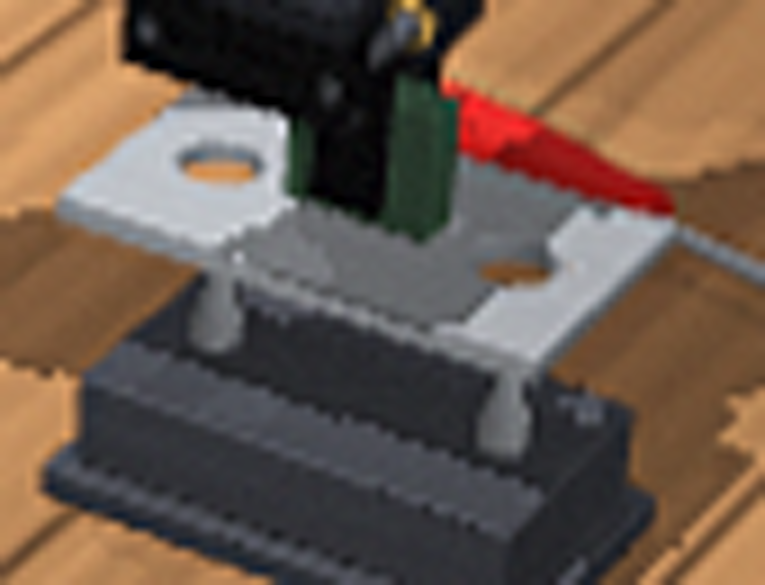

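```bash
python3 - <<'E'
from h import *
def corners(c,yaw,z,L=80,W=45):
    a=np.radians(yaw);u=np.array([np.cos(a),np.sin(a)]);v=np.array([-u[1],u[0]])
    return np.array([[*(np.array(c)+x*u+y*v),z] for x,y in((-L,-W),(L,-W),(L,W),(-L,W),(-50,0) ,(50,0))])/1000
s0=np.load('pics/scene0.npz');s2=np.load('pics/s2.npz');s3=np.load('pics/s3.npz');t0=np.load('pics/top0.npz')
print('s0 on table: left,bottom,right',proj(s0,corners((637,-46.3),-17.2,8)).round(1)); print(np.array([[77,208],[397,500],[612,367],[283,90]])/7+[300-.43,260-.43])
print('s2',proj(s2,corners((637.5,-46.4),-17.2,105)).round(1)); print(np.array([[202,290],[362,418],[466,360]])/3.3+[250-.35,170-.35])
print('s3',proj(s3,corners((493,311),.8,108)).round(1)); print(np.array([[246,285],[460,357],[521,295]])/4+[280-.375,100-.375])
print('base s0',proj(s0,corners((492.5,312),.9,45,75,42)).round(1));print(np.array([[115,180],[490,315],[602,205],[232,72]])/8+[330-.44,170-.44])
for s,n in((s0,'s'),(t0,'t')):
  print(n,'dowel base/tip',proj(s,np.vstack([corners((492.5,312),.9,45)[4:],corners((492.5,312),.9,69)[4:]])).round(1))
print(np.array([[232,141],[487,233],[235,77],[492,169]])/8+[330-.44,170-.44])
cr=lambda s,x0,y0,x1,y1,k,f:cv2.imwrite('pics/'+f,cv2.resize(s['img'][y0:y1,x0:x1,::-1],None,fx=k,fy=k,interpolation=cv2.INTER_NEAREST))
cr(t0,185,200,240,285,7,'n1.png');cr(s0,335,170,410,225,10,'n2.png')
E
```

```text
s0 on table: left,bottom,right [[310.4 289.4]
 [356.  330.8]
 [386.9 312. ]
 [340.5 273.4]
 [333.8 288.3]
 [362.6 313.3]]
[[310.57       289.28428571]
 [356.28428571 330.99857143]
 [386.99857143 311.99857143]
 [339.99857143 272.42714286]]
s2 [[310.3 257.3]
 [358.6 298.3]
 [391.1 279.6]
 [342.  241.6]
 [335.  256.2]
 [365.5 280.9]]
[[310.86212121 257.52878788]
 [359.3469697  296.31666667]
 [390.86212121 278.74090909]]
s3 [[341.4 172.7]
 [394.2 191.4]
 [409.9 176.2]
 [358.5 158.9]
 [359.6 168.9]
 [392.1 180.1]]
[[341.125 170.875]
 [394.625 188.875]
 [409.875 173.375]]
base s0 [[342.8 192.1]
 [391.  210. ]
 [405.3 195.5]
 [358.4 178.8]
 [358.4 188.1]
 [390.1 199.6]]
[[343.935 192.06 ]
 [390.81  208.935]
 [404.81  195.185]
 [358.56  178.56 ]]
s dowel base/tip [[358.4 188.1]
 [390.1 199.6]
 [358.9 180.8]
 [390.9 192.2]]
t dowel base/tip [[205.3 261. ]
 [207.5 216.4]
 [202.5 259.2]
 [204.8 213.7]]
[[358.56  187.185]
 [390.435 198.685]
 [358.935 179.185]
 [391.06  190.685]]
```

View pics/n1.png

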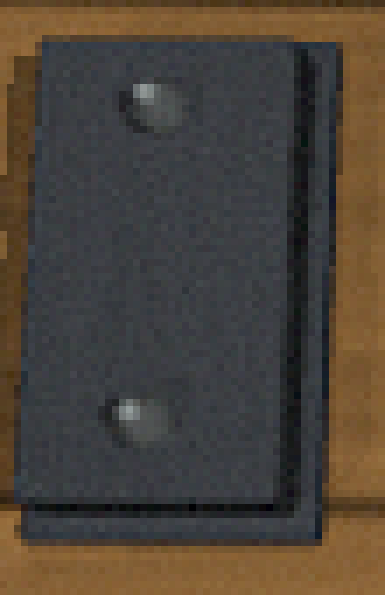

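View pics/n2.png

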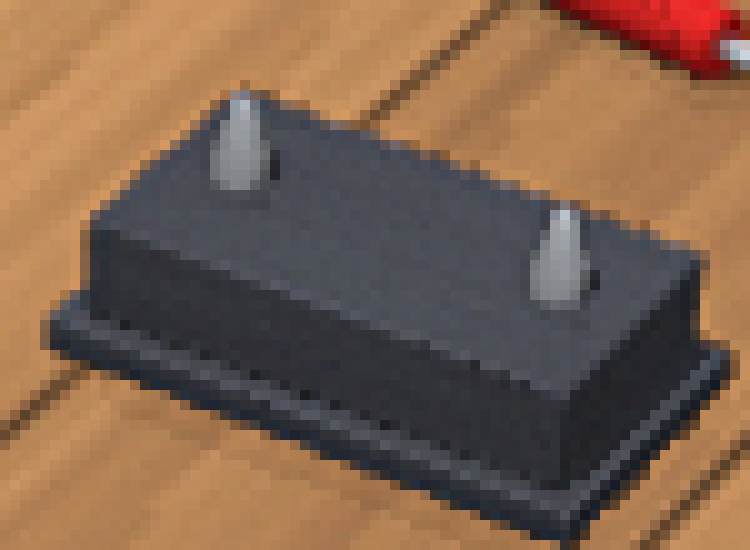

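```bash
python3 -m crank '[[10,0.5,1,-6,0,0,0.2],[10,0.5,1,-15,0,0,0.2],[10,0.5,1,-22,0,0,0.2],[10,0.5,1,-25,0,0,0.2],[10,0.5,1,-25,0,0,0.2]]'; python3 - <<'E'
from h import *
s=snap('scene','s4.png')
o=get_obs();print(o['tool_pos'],o['tool_rot'],o['force'],o['wrist_torque'])
cv2.imwrite('pics/s4c.png',cv2.resize(s['img'][155:220,335:420,::-1],None,fx=9,fy=9,interpolation=cv2.INTER_NEAREST))
E
```

```text
time_s: 6.75
tool_pos: [0.4931, 0.3108, 0.1601]
tool_rot: [-179.8, 0.2, 91.0]
force: [-0.1, -0.4, -4.8]
grip_width: 0.0157
[0.49334355 0.311108   0.16068248] [-1.79797882e+02  1.74160855e-01  9.09867288e+01] [-0.33215038 -0.38569039 -4.02628835] [ 0.0805232  -0.18620082 -0.08436583]
```

View pics/s4c.png

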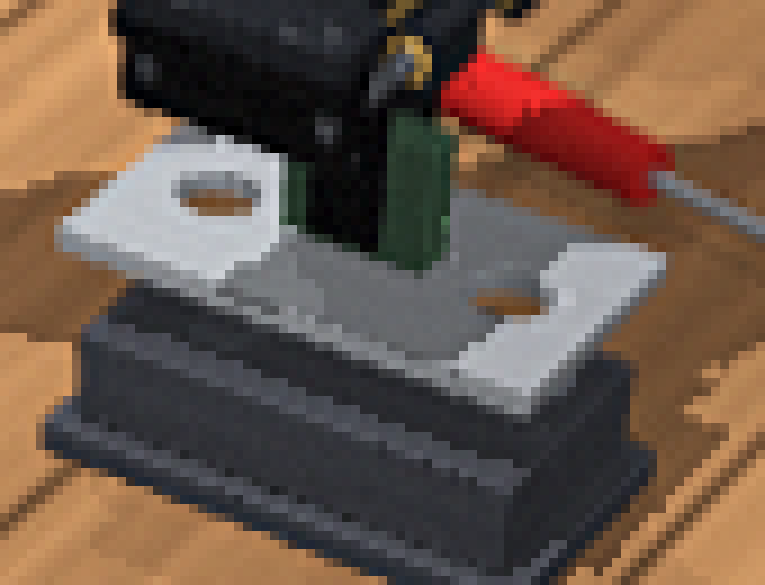

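Both holes, at crop (217,193) and (515,290), sit within about 0.5 px of where the dowel tips project. I'll lower it in small steps and watch the force.

```bash
python3 -m crank '[[10,0.2,0,-2,0,0,0],[10,0.2,0,-4,0,0,0],[10,0.2,0,-6,0,0,0],[10,0.2,0,-8,0,0,0],[10,0.2,0,-10,0,0,0],[10,0.2,0,-12,0,0,0],[10,0.2,0,-12,0,0,0]]'; python3 - <<'E'
from h import *
s=snap('scene','s5.png')
o=get_obs();print(o['tool_pos'],o['tool_rot'],o['force'],o['wrist_torque'])
cv2.imwrite('pics/s5c.png',cv2.resize(s['img'][155:220,335:420,::-1],None,fx=9,fy=9,interpolation=cv2.INTER_NEAREST))
E
```

```text
time_s: 7.5
tool_pos: [0.4934, 0.311, 0.1483]
tool_rot: [-179.8, 0.2, 91.0]
force: [0.6, -0.1, -4.0]
grip_width: 0.0158
[0.49343035 0.3110326  0.14847611] [-179.77616044    0.18292876   90.9870066 ] [ 0.16199277  0.11670732 -4.6657106 ] [ 0.06777336 -0.11499719 -0.0297751 ]
```

View pics/s5c.png

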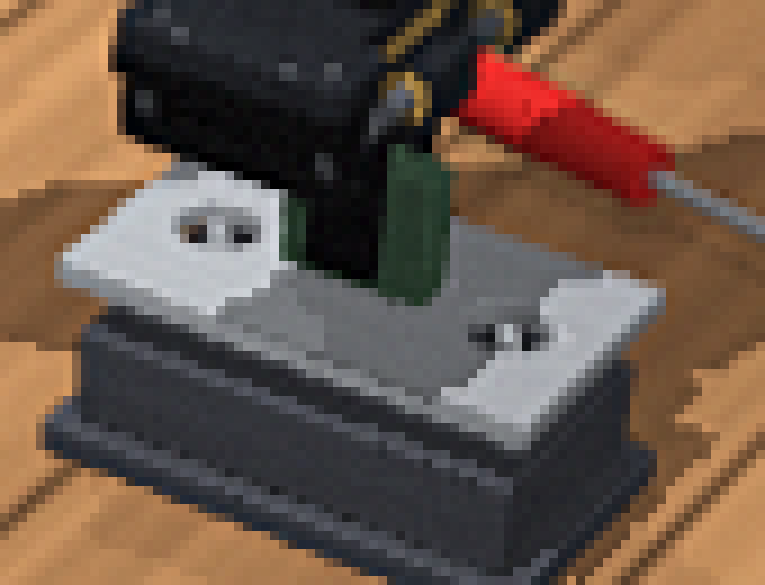

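Both dowel tips now show inside the holes, at crop (218,235) and (510,335), with no extra force.

```bash
python3 -m crank '[[10,0,0,-2,0,0,0],[10,0,0,-4,0,0,0],[10,0,0,-6,0,0,0],[10,0,0,-8,0,0,0],[10,0,0,-10,0,0,0],[10,0,0,-11,0,0,0],[10,0,0,-12,0,0,0],[10,0,0,-13,0,0,0]]'
```

```text
time_s: 8.35
tool_pos: [0.4935, 0.3111, 0.1355]
tool_rot: [-179.8, 0.2, 91.0]
force: [-0.1, 0.5, -5.3]
grip_width: 0.0156
```

```bash
python3 -m crank '[[10,0,0,-1,0,0,0],[10,0,0,-2,0,0,0],[10,0,0,-2.5,0,0,0],[10,0,0,-3,0,0,0],[10,0,0,-3.5,0,0,0],[10,0,0,-3.5,0,0,0]]'
```

```text
time_s: 8.95
tool_pos: [0.4934, 0.3111, 0.1319]
tool_rot: [-179.8, 0.2, 91.0]
force: [0.8, 0.1, -4.9]
grip_width: 0.0154
```

```bash
python3 -m crank '[[10,0,0,-0.5,0,0,0],[10,0,0,-1,0,0,0],[10,0,0,-1.3,0,0,0],[10,0,0,-1.3,0,0,0]]'
```

```text
time_s: 9.35
tool_pos: [0.4935, 0.3111, 0.1312]
tool_rot: [-179.8, 0.2, 91.0]
force: [-1.3, -1.9, 1.7]
grip_width: 0.0157
```

```bash
python3 -m crank '[[10,0,0,-0.4,0,0,0],[10,0,0,-0.6,0,0,0],[10,0,0,-0.6,0,0,0]]'; python3 - <<'E'
from h import *
s=snap('scene','s6.png')
o=get_obs();print(o['tool_pos'],o['tool_rot'],o['force'],o['wrist_torque'])
cv2.imwrite('pics/s6c.png',cv2.resize(s['img'][155:220,335:420,::-1],None,fx=9,fy=9,interpolation=cv2.INTER_NEAREST))
E
```

```text
time_s: 9.65
tool_pos: [0.4935, 0.3111, 0.1312]
tool_rot: [-179.8, 0.2, 91.0]
force: [-3.3, -3.2, 4.8]
grip_width: 0.0153
[0.49346849 0.31112189 0.13115393] [-179.7966388     0.22325092   90.98512617] [-3.34686178 -2.39229598  5.20026734] [-0.39019591  0.5555344  -0.02456878]
```

View pics/s6c.png

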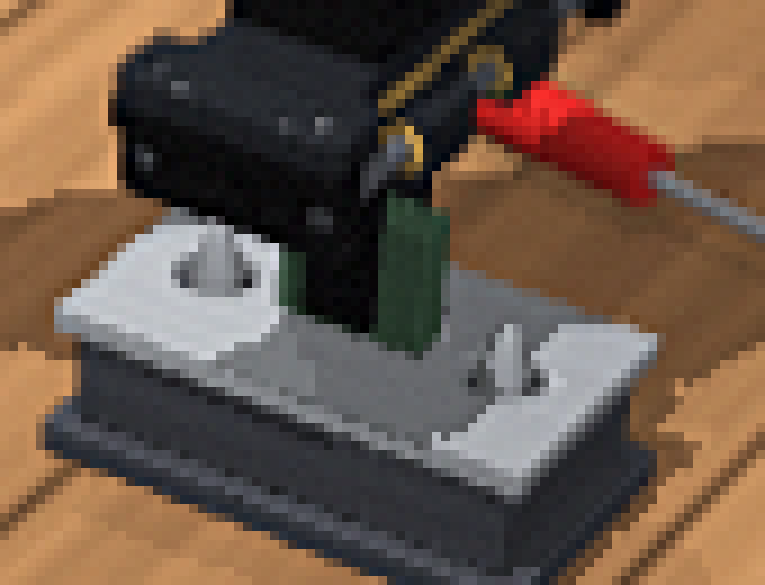

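The plate is seated: both dowels stand up through the holes at crop (215,250) and (510,360), and the plate is on the base. Next I'll release and retreat.

```bash
python3 -m crank '[[20,0,0,0,0,0,0],[26,0,0,0,0,0,0],[34,0,0,0,0,0,0],[42,0,0,0,0,0,0],[48,0,0,0,0,0,0],[48,0,0,0,0,0,0]]'; python3 -m crank '[[48,0,0,6,0,0,0],[48,0,0,18,0,0,0],[48,0,0,34,0,0,0],[48,0,0,54,0,0,0],[48,0,0,76,0,0,0],[48,0,0,100,0,0,0],[48,0,0,120,0,0,0],[48,0,0,130,0,0,0]]'
```

```text
time_s: 10.3
tool_pos: [0.4935, 0.3112, 0.1311]
tool_rot: [-179.8, 0.2, 91.0]
force: [-0.2, 0.4, 0.3]
grip_width: 0.0454
time_s: 11.1
tool_pos: [0.4941, 0.3121, 0.2646]
tool_rot: [180.0, 0.1, 91.0]
force: [-0.5, -0.2, 0.6]
grip_width: 0.0481
```

```bash
python3 -m crank '[[48,10,-15,5,0,0,0],[48,30,-45,5,0,0,0],[48,50,-80,5,0,0,0],[48,70,-115,5,0,0,0],[48,90,-150,5,0,0,0],[48,105,-185,5,0,0,0],[48,115,-210,5,0,0,0],[48,120,-220,5,0,0,0]]'; python3 - <<'E'
from h import *
s=snap('scene','s7.png');t=snap('top','t7.png')
o=get_obs();print(o['time_s'],o['force'])
a=cv2.resize(s['img'][150:220,330:420,::-1],None,fx=6,fy=6,interpolation=cv2.INTER_NEAREST)
b=cv2.resize(t['img'][190:290,170:250,::-1],None,fx=4.2,fy=4.2,interpolation=cv2.INTER_NEAREST)
b=b[:420];cv2.imwrite('pics/f7.png',np.hstack([a[:420],b])[:, :800])
E
```

```text
time_s: 11.9
tool_pos: [0.6152, 0.088, 0.2695]
tool_rot: [180.0, 0.2, 90.7]
force: [-0.1, -0.6, 0.2]
grip_width: 0.0484
12.0 [ 0.51467576  0.93199712 -0.00809243]
```

View pics/f7.png

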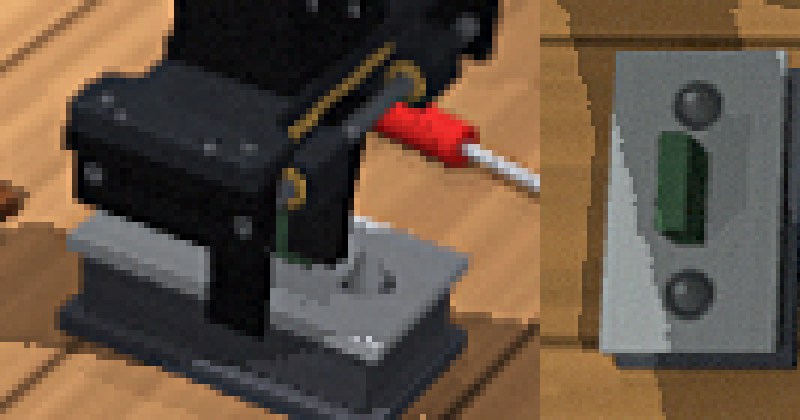

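View pics/s7.png

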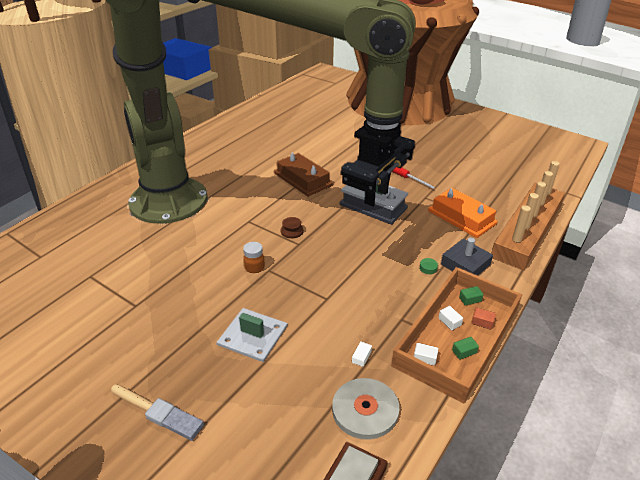

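The top view shows the plate centred on the base with a dowel through each hole, at image positions of about (207,215) and (205,260). The gripper blocks the scene view, so I'll move aside for one flatness check.

```bash
python3 -m crank '[[48,5,-20,10,0,0,0],[48,10,-50,25,0,0,0],[48,15,-80,40,0,0,0],[48,20,-110,50,0,0,0],[48,20,-140,50,0,0,0],[48,20,-155,50,0,0,0],[48,20,-160,50,0,0,0],[48,20,-160,50,0,0,0]]'; python3 - <<'E'
from h import *
s=snap('scene','s8.png')
cv2.imwrite('pics/s8c.png',cv2.resize(s['img'][155:220,335:420,::-1],None,fx=9,fy=9,interpolation=cv2.INTER_NEAREST))
E
```

```text
time_s: 12.8
tool_pos: [0.6343, -0.068, 0.3193]
tool_rot: [-180.0, 0.1, 90.9]
force: [0.7, 0.8, -1.0]
grip_width: 0.0478
```

View pics/s8c.png

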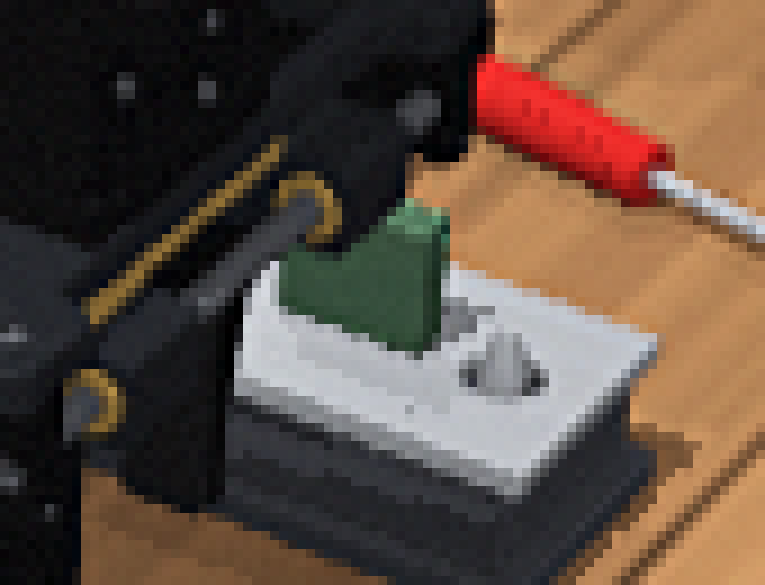

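The plate lies flat on the base with no gap along its near edge. The right dowel stands up through its hole at crop (505,365), and the robot is clear.

```bash
python3 -c "
from cell import *
print(sign_off())"
```

```text
the job is handed in; nothing more can be done
None
```

The long plate is mounted on the dark iron base, and I handed the job in at about 13 s of the 42 s allowed. I gripped it by its blank and lowered it in steps of a few mm or less. I let go only after light contact (about 5 N upward), then drew back.

- **Final checks:** After release, the top view showed both dowels through the holes and the plate centred on the base. The scene view showed no gap along the near edge. The gripper still hid the left end in the last scene picture, so I judged that end from the top view and from the picture taken just before release.
- **Square plate:** I never went near it, and the scene view after release showed it apparently where it was at the start.
- **Disagreement:** The two cameras differed by about 2–4 mm on where the base was, and by more for points higher up. I chose a position between them. Seeing the dowel tips inside the holes with no side force confirmed it.

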